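Turn the stylus caddy round in the console and aim the lamp at it

TASK

The stylus caddy sits the wrong way round in the well of the sloping console: lift it clear, give it half a turn and lower it in hand (do not drop it in) until it is fully home again, with its black rack of styli at the high end of the slope. Then swivel and tilt the inspection lamp until it points at the middle of the caddy, and let go. Leave the other things on the bench where they are.

Things in the scene. Friction and masses are not known exactly. Their poses are not given: they have to be found in the camera images.
- well: Fixed well in the cream console's top, which slopes at 28 degrees. Origin: centre of its floor, 78 mm above the bench; x up the slope (to the high end, nearest the robot), z square out of it (up and away from the robot), y across. 144 (x) by 114 (y) mm, 22 mm deep; its topmost 5 mm is a 45 degree lead-in, 5 mm wide all round. Sloping top 206 (x) by 200 (y) mm.
- caddy_mid (a point): Centre of the loose caddy, 38 mm above its underside: aluminium tray 140 (x) by 110 (y) mm, walls 30 high, 0.25-0.5 kg. z out of its open top; rack at its -x end. Starts seated in the well, axes parallel to the well's (rack low). Lift rib on the middle: 56 long (x), 14 thick (y), top 38 mm above this point, clear above the walls. Fully home it is 38 mm above the well floor; 2 mm play per side.
- caddy_rack (a point): Middle of the top of the caddy's black rack block with five upright styli: 53 mm from caddy_mid towards the caddy's -x end, 58 mm above its underside (styli rise 10 mm more). Block 24 (x) by 98 (y) mm. Caddy's axes.
- lamp_beam (a point): Pivot of the inspection lamp's black cylindrical head (97 mm long, 60-72 across), where the vertical swivel axis and level tilt axis cross, 220 mm above the bench on a fixed post with a round 110 mm foot. Axes turn with the head: x the way it shines (white face 55 mm ahead of the pivot), y the tilt axis, z the head's top. Fork 100 mm wide along y. This point does not move.
- lamp_ball (a point): Centre of the ball handle, 25 mm across, on an 8 mm stalk behind the lamp head: fixed to the head at x = -100 mm, z = +30 mm in lamp_beam's axes (same axes). The stalk runs forward and down to the head's tail, 42 mm behind the pivot.
- lamp_swivel (a joint): Swivel of the lamp about the vertical through lamp_beam, rad, grows anticlockwise seen from above, stops at -1.6 and 1.6. Stiff friction joint (0.25 N m): stays where it is left.
- lamp_head (a joint): Tilt of the lamp head about its level y axis, rad; 0 = shining level, positive = shining downward (the ball rises), stops at -0.6 and 0.9. Stiff friction joint (0.25 N m): stays where it is left.
- jar: Bystander: white screw-top jar, 60 mm across, 75 mm high. Origin: centre of its underside.
- weight: Bystander: turned steel disc weight, 76 mm across, 55 mm high with a knob. Origin: centre of its underside.
- blanks: Bystander: flat cardboard carton of blank discs, 150 by 150 by 30 mm. Origin: centre of its underside.
- brush: Bystander: dust brush lying on the bench. Origin: under its middle.
Things that resemble listed ones, but are neither listed nor needed, are in the scene too. What is shaped like the part that bears caddy_mid but pink or turquoise is not meant.

How it is judged:
On the way, in this order (a step that is already met when the one before it is completed fails the run):
1. the caddy is lifted clear of the well (z of caddy_mid in the frame of well above 0.068 m), for 0.1 s.
2. the caddy, turned round, is fully home in the well while the fingers are still on it (x of caddy_rack in the frame of well above 0.045 m and z of caddy_mid in the frame of well below 0.043 m and distance between caddy_mid and well below 0.045 m and angle between the z axis of caddy_mid and the z axis of well, either way round below 0.06 rad and contact force between the fingers and caddy above 0.3 N), for 0.05 s.
3. the lamp points at the middle of the caddy (x of caddy_mid in the frame of lamp_beam above 0.1 m and y of caddy_mid in the frame of lamp_beam between -0.03 and 0.03 m and z of caddy_mid in the frame of lamp_beam between -0.03 and 0.03 m), for 0.2 s.
At the end, for the whole second after the job is handed in: Caddy at rest, flat on the well's floor (mid under 41 mm above it and under 45 mm from its centre, tilt in the well under 0.04 rad), rack at the high end (over 45 mm up-slope of the centre); caddy_mid over 100 mm ahead of the lamp's pivot and within 30 mm of its axis along lamp_beam's y and z (all of step 3 and linear speed of caddy below 0.02 m/s and x of caddy_rack in the frame of well above 0.045 m and z of caddy_mid in the frame of well below 0.041 m and distance between caddy_mid and well below 0.045 m and angle between the z axis of caddy_mid and the z axis of well, either way round below 0.04 rad and angular speed of caddy below 0.2 rad/s); the robot touches nothing.
It fails at once if a bystander (jar, weight, carton, brush) is moved more than 30 mm (distance of any of jar, weight, blanks, brush from where it was at the start of the episode above 0.03 m).
It also fails if it takes over 61 s, if anything falls off the work surface, if the arm or the gripper's body presses on something with over 40 N, if the wrist force passes 120 N, or if a joint passes its speed limit or range.

ROBOT

A 7-joint arm with a two-finger parallel gripper is mounted at the origin on the work surface. World frame = base frame: x ahead of the robot, y to its left, z up, the work surface at z = 0. Lengths are in m, angles in rad, forces in N, time in s.
With the tool pointing down it reaches from about 0.425 to 0.875 m from the base axis. Payload 4.7 kg.
Tool frame: the origin (TCP) lies on the centre line of the jaws, within the pads' length; the fingertips stand 22 mm ahead of it and the grasp point (between the pads) lies 3 mm ahead of it; z points along the fingers, y is the direction in which the jaws open and shut (so a half turn about z gives the same grasp; the last joint's range is limited). The gripper opens to 87 mm and grips with 3 to 60 N. Pads are 19 mm wide; open, the fingers measure 117 mm over their backs; the gripper's body (75 mm by 190 mm) begins 51 mm behind the grasp point.
Start: joints at [-1.276, 0.321, -0.07, 1.45, 0.023, 1.371, -0.057], TCP at [0.18, 0.625, 0.223] pointing down, gripper open.
Joint ranges: [-2.86, 2.86], [-0.3, 2.09], [-1.38, 1.24], [0.06, 2.45], [-1.56, 4.7], [0.09, 2.05], [-2.69, 2.69]. Speed limits (rad/s): [2.57, 2.57, 3.14, 3.14, 3.14, 3.14, 3.14].

INTERFACE

Orientations are given as a rotation vector (axis times angle).
In Python, from bench import ctrl, imaging, close_job, finder gives the robot as it stands. The module is installed in compiled form; this text tells all that it offers.
- The arm moves only by the shell command python3 -m jog 'ROWS' [FORCE]. ROWS is JSON, a list that holds one entry, the list of rows, each a list of 7 numbers: the shift along the tool's x, y, z in cm, then the turn, a rotation vector about the tool's x, y, z in degrees, then the finger opening in cm, from 0 to 8.7. In form: [[[dx, dy, dz, ax, ay, az, claw], ...]]. A call has 1 to 12 rows; each row shifts and turns the commanded pose from where the row before left it, along the tool's axes as they then stand; what a row does not reach is not made up. A row lasts 1/10 s, in which the tool goes at most 50 mm and 8.59 degrees, less where a joint would pass 70% of its speed; a pose out of reach is approached as far as the arm can. A call is refused whole if a number of a shift passes 5 or a number of a turn 8.59, either way. A call with a gripper value outside its range is refused whole. The fingers move at their own pace and stop on an object; FORCE is the grip in N (left out, the last holds). Time passes only in rows, so rows that do not move let the fingers close. It gives the time, the measured TCP pose, the force and the opening at its end, in the units of the state.
- ctrl.get_state(): the state, without advancing time (a new reading comes with each control period).
- imaging.get_image(name): name is "scene" or "top" or "wrist"; returns a dict with "frame" (480x640x3 uint8, red, green, blue), "intrinsics" (3x3 intrinsics, pixels), "pose" (4x4, takes a point from camera to world coordinates). Camera axes: x right, y down, z forward; pixel columns grow to the right and rows downward; lengths in m; the calibration is good to about 2 mm. A picture is of the moment at which its call begins. There is no depth.
- close_job(): hands the job in, once; it reports no verdict.
Trained networks look in the newest picture that a camera, given by its name, has taken for a name from the list of things; names that differ only in an ending like _2 or _b are one class to them, and where a whole thing is asked for, a point or a joint stands for the part that bears it (a point fixed in the world has none). Each returns a list of dicts, best first, with "conf" (0 to 1); they miss things now and then, are a little off and sometimes report something else, mostly with a low value. They report only what shows in the picture. A call takes as long as a camera call. They do not tell look-alikes from the thing itself.
- finder.trace(label, camera): "region" (480x640 bool, what is visible of it) and "point" ([row, column] as shares, 0 to 1, of the picture: columns of its width, rows of its height, amid what is visible of it).
- finder.spot_point(label, camera): "point" ([row, column] as shares, 0 to 1, of the picture: columns of its width, rows of its height: a listed point, or the origin of a listed thing).
The state is a dict: "time": time; "joint_positions": joint angles; "qd": joint speeds; "joint_torque": joint torques, N m; "position": TCP position; "tool_rot": TCP orientation; "ft_force": force on the tool from outside, world axes, zero at the start; "torque": the same for the moment, N m; "grip_width": opening from 0.0 (shut) to 1.0 (fully open).
Only numpy, scipy, OpenCV 4.12 (cv2) and the standard library are available. Lean on these libraries where they do the work, as an engineer would, in place of code of your own. Each camera call takes 0.05 s, during which the arm holds its last target. There are 200 camera calls.

## Working session

There is one attempt and no reset: what is moved stays moved. The work goes in short steps, Python scripts to look and compute and a shell command to move; the robot and the scene stay as the last step left them, time stands still between calls to the robot, and variables do not carry over. Pictures are saved under pics/ and viewed, about 8 in all and at most 12, crops included, and the job is handed in when it is done.

```bash
mkdir -p pics; cat > h.py <<'E'
import numpy as np, cv2
from bench import ctrl, imaging, finder
from scipy.spatial.transform import Rotation as R
def snap(c,fn=None):
    im=imaging.get_image(c)
    if fn: cv2.imwrite('pics/'+fn,cv2.cvtColor(im['frame'],cv2.COLOR_RGB2BGR))
    return im
def ray(im,rc):
    v,u=rc[0]*480,rc[1]*640
    d=np.linalg.inv(im['intrinsics'])@[u,v,1]; P=np.array(im['pose'])
    d=P[:3,:3]@d; return P[:3,3],d/np.linalg.norm(d)
def tri(rs):
    A=sum(np.eye(3)-np.outer(d,d) for o,d in rs); b=sum((np.eye(3)-np.outer(d,d))@o for o,d in rs)
    p=np.linalg.solve(A,b); return p,[np.linalg.norm(np.cross(p-o,d)) for o,d in rs]
def proj(im,p):
    P=np.linalg.inv(np.array(im['pose'])); q=im['intrinsics']@(P[:3,:3]@p+P[:3,3]); return q[:2]/q[2]
E
python3 - <<'E'
from h import *
s=ctrl.get_state(); print(s)
I={c:snap(c,c+'0.png') for c in('scene','top','wrist')}
for l in ['well','caddy_mid','caddy_rack','lamp_beam','lamp_ball','jar','weight','blanks','brush']:
    for c in I:
        for d in finder.spot_point(l,c)[:3]:
            o,v=ray(I[c],d['point']); print(l,c,round(d['conf'],2),(np.array(d['point'])*[480,640]).round(), 'z0',(o+v*(-o[2]/v[2])).round(3)[:2])
for c in I: print(c,np.array(I[c]['pose']).round(3).tolist())
E
```

```text
{'time': 0.0, 'joint_positions': array([-1.27592729,  0.32183824, -0.07005357,  1.45164001,  0.02259741,
        1.3707714 , -0.05685814]), 'qd': array([-2.54286768e-04, -3.42233270e-04, -1.03242609e-03,  7.78884034e-04,
       -6.22047829e-04,  1.94588653e-03, -7.76865386e-05]), 'joint_torque': array([-6.06041613e-04, -4.91300261e+01, -4.04407466e-01, -3.12524629e+01,
       -6.38546515e-02,  4.41243604e-02,  2.04380799e-04]), 'position': array([0.18003006, 0.62402106, 0.22166892]), 'tool_rot': array([-4.39496530e-01, -3.11053579e+00,  2.92745507e-03]), 'ft_force': array([ 4.92439497e-01, -1.93368811e-04, -5.26624113e-01]), 'torque': array([-0.00440365, -0.00369161,  0.02107178]), 'grip_width': 0.9960767273652005}
well wrist 0.37 [350. 206.] z0 [0.301 0.444]
caddy_mid scene 0.9 [224. 242.] z0 [ 0.208 -0.287]
caddy_mid scene 0.74 [344. 219.] z0 [ 0.791 -0.22 ]
caddy_mid scene 0.72 [259. 262.] z0 [ 0.412 -0.18 ]
caddy_mid top 0.93 [243. 389.] z0 [ 0.571 -0.16 ]
caddy_mid top 0.92 [365. 443.] z0 [ 0.258 -0.288]
caddy_mid top 0.56 [143. 407.] z0 [ 0.836 -0.212]
caddy_rack scene 0.93 [22
[... 655 characters left out ...]
73 -0.158]
weight scene 0.91 [262. 185.] z0 [ 0.453 -0.415]
weight top 0.93 [288. 492.] z0 [ 0.452 -0.421]
blanks scene 0.74 [349. 343.] z0 [0.777 0.09 ]
blanks scene 0.7 [274. 253.] z0 [ 0.495 -0.191]
brush scene 0.7 [251. 458.] z0 [0.311 0.446]
brush top 0.59 [354. 155.] z0 [0.293 0.445]
brush wrist 0.75 [349. 204.] z0 [0.301 0.442]
scene [[-0.091, 0.541, -0.836, 1.635], [0.996, 0.05, -0.076, 0.086], [0.001, -0.839, -0.543, 0.872], [0.0, 0.0, 0.0, 1.0]]
top [[-0.011, -0.994, 0.11, 0.408], [-1.0, 0.011, -0.0, 0.009], [-0.001, -0.11, -0.994, 1.567], [0.0, 0.0, 0.0, 1.0]]
wrist [[0.276, 0.929, 0.246, 0.112], [0.961, -0.266, -0.072, 0.643], [-0.002, 0.257, -0.966, 0.383], [0.0, 0.0, 0.0, 1.0]]
```

```bash
python3 -c "
import cv2,numpy as np
a=[cv2.imread('pics/%s0.png'%c) for c in('scene','top')]
cv2.imwrite('pics/both0.png',cv2.resize(np.vstack(a),(600,900))[:, :]) "
```

```text
(no output)
```

View pics/scene0.png

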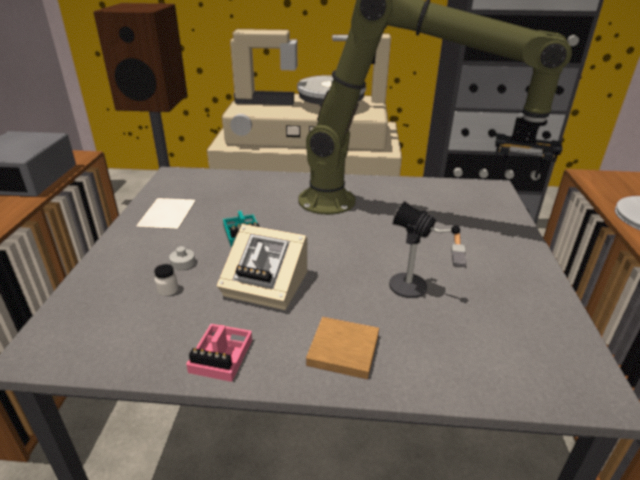

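View pics/top0.png

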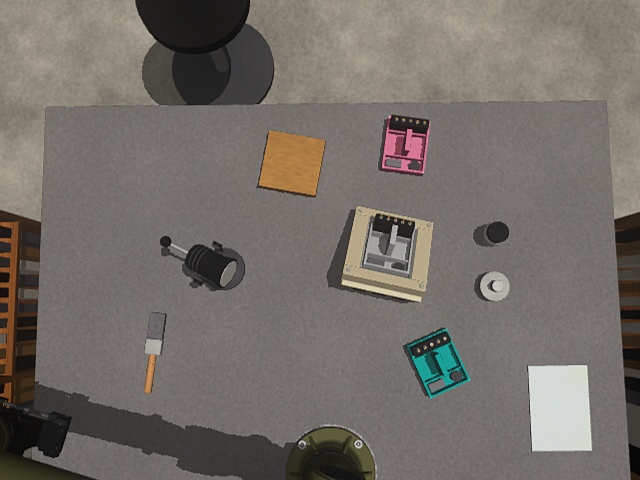

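The views agree on the layout. The grey caddy is in the cream console, at top px (389,243) and scene px (262,259), with its rack at the far, low end. The lamp is at top px (209,263) with its ball at (165,240). The pink and turquoise look-alikes lie on the bench. Next I'll compute rough poses.

```bash
python3 - <<'E'
from h import *
I={c:snap(c) for c in('scene','top')}
px=lambda r,c:(r/480,c/640)
for n,a,b in [('mid',(259,262),(243,389)),('rack',(270,254),(218,398)),('beam',(218,419),(263,209)),('ball',(232,456),(239,165))]:
    rs=[ray(I['scene'],px(*a)),ray(I['top'],px(*b))]; p,e=tri(rs); print(n,p.round(3),np.round(e,4))
def atz(rc,z):
    o,v=ray(I['top'],px(*rc)); return (o+v*(z-o[2])/v[2])[:2].round(4)
print('mid at z',atz((243,389),.1116),'rack at z',atz((218,398),.078+.058*.883-.053*.469), 'beam',atz((263,209),.22))
# console outline corners in top (bottom-left high edge etc.): top surface heights
h0=.078+.022*.883
for rc,s in [((207,357),-1),((220,434),-1),((288,343),1),((294,421),1)]: print(rc,atz(rc,h0+s*.103*.469))
E
```

```text
mid [ 0.56  -0.147  0.105] [0.0002 0.0002]
rack [ 0.62  -0.164  0.11 ] [0.006 0.006]
beam [0.508 0.27  0.228] [0.0046 0.0046]
ball [0.562 0.364 0.224] [0.0006 0.0006]
mid at z [ 0.5596 -0.1466] rack at z [ 0.6214 -0.1707] beam [0.5079 0.2666]
(207, 357) [ 0.6587 -0.0743]
(220, 434) [ 0.6233 -0.2684]
(288, 343) [ 0.4514 -0.0331]
(294, 421) [ 0.4355 -0.215 ]
```

```bash
cat >> h.py <<'E'
def wellR(az=168.):
    a=np.radians(az);t=np.radians(28)
    x=np.array([np.cos(t)*np.cos(a),np.cos(t)*np.sin(a),np.sin(t)]); z=np.array([-np.sin(t)*np.cos(a),-np.sin(t)*np.sin(a),np.cos(t)])
    return np.column_stack([x,np.cross(z,x),z])
def graspR(az=168.):
    W=wellR(az); return np.column_stack([W[:,0],-W[:,1],-W[:,2]])
def go(p=None,Rt=None):
    s=ctrl.get_state(); R0=R.from_rotvec(s['tool_rot']).as_matrix()
    print('t',round(s['time'],2),'pos',s['position'].round(4),'q',s['joint_positions'].round(2),'F',s['ft_force'].round(1),'w',round(s['grip_width'],3))
    if p is not None: print('shift cm (tool axes now)',(R0.T@(np.array(p)-s['position'])*100).round(2))
    if Rt is not None:
        print('turn deg',np.degrees(R.from_matrix(R0.T@Rt).as_rotvec()).round(2))
        if p is not None: print('shift cm after turn',(Rt.T@(np.array(p)-s['position'])*100).round(2))
E
python3 - <<'E'
from h import *
go([.652,-.167,.40],graspR())
E
```

```text
t 1.6 pos [0.1801 0.6246 0.2228] q [-1.28  0.32 -0.07  1.45  0.02  1.37 -0.06] F [-0.1 -0.3 -0.4] w 1.001
shift cm (tool axes now) [-67.27 -62.98 -17.72]
turn deg [ 1.01 27.99 -4.  ]
shift cm after turn [-46.97 -67.62 -45.04]
```

```bash
python3 -m jog '[[[0,0,-4.4,0,0,0,8.7],[0,0,-4.4,0,0,0,8.7],[0,0,-4.4,0,0,0,8.7],[0,0,-4.4,0,0,0,8.7],[-3.36,-3.15,0,0,0,0,8.7],[-3.36,-3.15,0,0,0,0,8.7],[-3.36,-3.15,0,0,0,0,8.7],[-3.36,-3.15,0,0,0,0,8.7],[-3.36,-3.15,0,0,0,0,8.7],[-3.36,-3.15,0,0,0,0,8.7],[-3.36,-3.15,0,0,0,0,8.7],[-3.36,-3.15,0,0,0,0,8.7]]]' 20 && python3 -m jog '[[[-3.36,-3.15,0,0,0,0,8.7],[-3.36,-3.15,0,0,0,0,8.7],[-3.36,-3.15,0,0,0,0,8.7],[-3.36,-3.15,0,0,0,0,8.7],[-3.36,-3.15,0,0,0,0,8.7],[-3.36,-3.15,0,0,0,0,8.7],[-3.36,-3.15,0,0,0,0,8.7],[-3.36,-3.15,0,0,0,0,8.7],[-3.36,-3.15,0,0,0,0,8.7],[-3.36,-3.15,0,0,0,0,8.7],[-3.36,-3.15,0,0,0,0,8.7],[-3.36,-3.15,0,0,0,0,8.7]]]' && python3 -m jog '[[[0,0,0,0.25,7.0,-1.0,8.7],[0,0,0,0.25,7.0,-1.0,8.7],[0,0,0,0.25,7.0,-1.0,8.7],[0,0,0,0.25,7.0,-1.0,8.7],[0,0,0,0,0,0,8.7]]]'
python3 - <<'E'
from h import *
go([.652,-.167,.287],graspR())
im=snap('wrist','w1.png')
for l in('caddy_mid','caddy_rack','well'):
    for d in finder.spot_point(l,'wrist')[:2]: print(l,round(d['conf'],2),(np.array(d['point'])*[480,640]).round(1))
E
```

```text
time: 2.8
position: [0.3693, 0.3061, 0.3991]
tool_rot: [0.439, 3.11, 0.001]
ft_force: [0.1, -0.3, -0.7]
grip_width: 0.997
time: 4.0
position: [0.6522, -0.1681, 0.3989]
tool_rot: [0.437, 3.11, 0.001]
ft_force: [0.1, 0.3, 0.3]
grip_width: 1.002
time: 4.5
position: [0.6409, -0.158, 0.3914]
tool_rot: [-0.318, -2.857, -0.049]
ft_force: [-0.1, 0.8, 1.0]
grip_width: 1.001
t 4.5 pos [ 0.6409 -0.158   0.3914] q [ 0.19  0.58  0.03  0.79 -0.02  2.05  1.56] F [-0.1  0.8  1. ] w 1.001
shift cm (tool axes now) [-4.   -0.67  9.72]
turn deg [ 0.48 12.59 -0.62]
shift cm after turn [-6.02 -0.65  8.62]
caddy_mid 0.73 [205.1 312.9]
caddy_mid 0.57 [ 42.1 188.1]
caddy_rack 0.93 [248.7 307.5]
caddy_rack 0.87 [ 60.8 206.1]
```

View pics/w1.png

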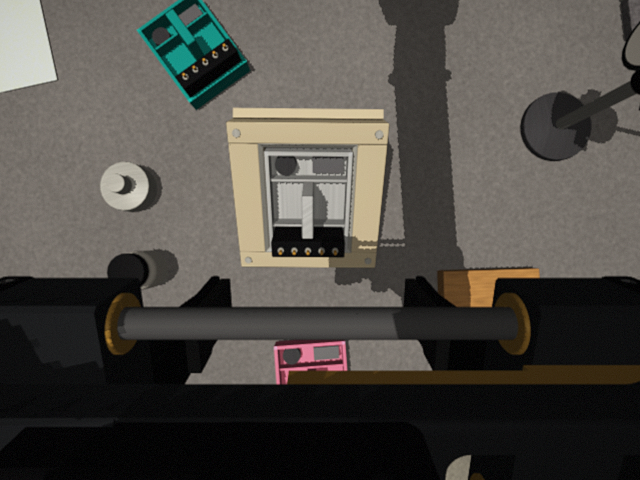

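The console is seen square-on at wrist px (308,190), and the caddy's rib runs from about (308,183) to (308,238) with the rack low at (308,242). Joint 6 is at its limit at this height, so I'll go lower before finishing the tilt.

```bash
python3 - <<'E'
from h import *
go([.629,-.162,.242],graspR())
E
```

```text
t 4.7 pos [ 0.6396 -0.1633  0.3922] q [ 0.18  0.58  0.05  0.79 -0.03  2.04  1.56] F [-0.2 -0.8  0.9] w 0.999
shift cm (tool axes now) [-2.940e+00 -1.000e-02  1.477e+01]
turn deg [ 0.12 12.69 -1.41]
shift cm after turn [-6.11 -0.09 13.76]
```

```bash
python3 -m jog '[[[-0.75,0,3.7,0,0,0,8.7],[-0.75,0,3.7,0,0,0,8.7],[-0.75,0,3.7,0,0,0,8.7],[-0.75,0,3.7,0,0,0,8.7],[0,0,0,0,6.3,-0.7,8.7],[0,0,0,0,6.3,-0.7,8.7],[0,0,0,0,0,0,8.7],[0,0,0,0,0,0,8.7]]]'
python3 - <<'E'
from h import *
go([.629,-.162,.242],graspR())
im=snap('wrist','w2.png')
np.savez('w2.npz',**{k:np.array(v) for k,v in im.items()})
for l in('caddy_mid','caddy_rack','well'):
    for d in finder.spot_point(l,'wrist')[:2]: print(l,round(d['conf'],2),(np.array(d['point'])*[480,640]).round(1))
cv2.imwrite('pics/w2c.png',cv2.resize(cv2.cvtColor(im['frame'][60:360,140:500],cv2.COLOR_RGB2BGR),None,fx=2,fy=2,interpolation=cv2.INTER_CUBIC))
E
```

```text
time: 5.5
position: [0.63, -0.1607, 0.2398]
tool_rot: [-0.276, -2.641, -0.071]
ft_force: [-0.1, -0.8, 1.4]
grip_width: 1.001
t 5.5 pos [ 0.63   -0.1607  0.2398] q [ 0.19  0.73  0.04  0.91 -0.02  1.99  1.59] F [-0.1 -0.8  1.4] w 1.001
shift cm (tool axes now) [ 0.17 -0.15 -0.16]
turn deg [0.04 0.01 0.08]
shift cm after turn [ 0.17 -0.15 -0.16]
caddy_mid 0.98 [233.2 314.6]
caddy_mid 0.8 [ 50.2 170.7]
caddy_rack 0.86 [294.8 310.4]
caddy_rack 0.83 [ 66.4 192.2]
```

View pics/w2c.png

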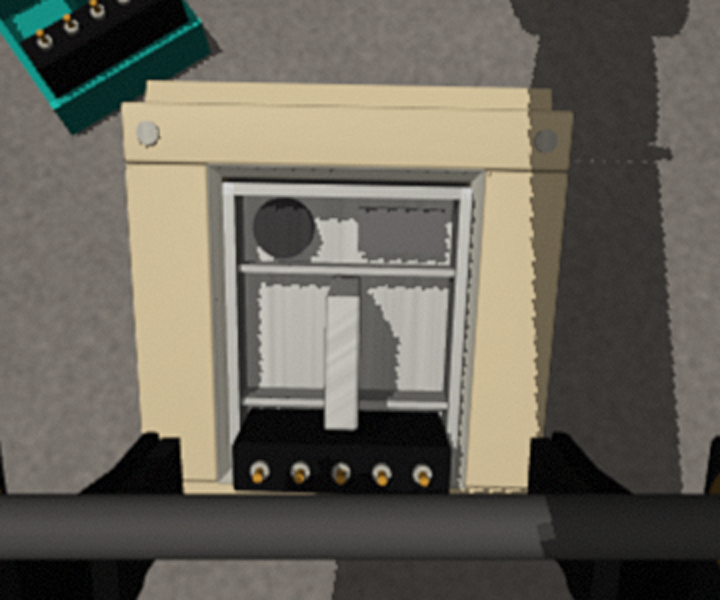

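The crop (original = crop/2 + (140,60)) shows the console top's high edge at (123,103)-(572,113), the rib top from (344,295) to (341,430), and the caddy's high wall corners at (222,183) and (472,186). I'll fit the pose to these.

```bash
cat > fit.py <<'E'
from h import *
from scipy.optimize import least_squares
im=dict(np.load('w2.npz'))
C=[((123,103),(103,100,22)),((572,113),(103,-100,22)),((210,165),(77,62,22)),((485,172),(77,-62,22)),
((330,295),(28,7,76)),((358,295),(28,-7,76)),((325,430),(-28,7,76)),((357,430),(-28,-7,76)),((222,183),(70,55,30)),((472,186),(70,-55,30))]
U=np.array([c[0] for c in C])/2+[140,60]; X=np.array([c[1] for c in C])/1000
f=lambda q:np.concatenate([np.concatenate([proj(im,wellR(q[3]*100)@x+q[:3])-u for x,u in zip(X,U)]),[(q[2]-.078)*500]])
r=least_squares(f,[.545,-.144,.078,1.68],loss='soft_l1'); q=r.x
print(q, 'res px',f(q)[:-1].reshape(-1,2).round(1).tolist())
W=wellR(q[3]*100); print('mid',(q[:3]+W[:,2]*.038).round(4),'top-net mid px check',proj(im,q[:3]+W[:,2]*.038),'rack',proj(im,q[:3]+W@[-.053,0,.058]))
s=ctrl.get_state(); Rt=R.from_rotvec(s['tool_rot']).as_matrix()
print('TCP in well mm',(W.T@(s['position']-q[:3])*1000).round(1)); go(q[:3]+W[:,2]*.058,graspR(q[3]*100))
E
python3 fit.py
```

```text
[ 0.54286559 -0.1473118   0.07578384  1.66916699] res px [[-0.5, 0.1], [1.6, -0.5], [-0.0, 0.6], [0.0, -0.2], [-2.5, -0.1], [1.3, 0.3], [-0.5, -0.4], [0.4, -0.1], [0.3, -0.3], [-0.4, 0.7]]
mid [ 0.5602 -0.1514  0.1093] top-net mid px check [311.98230036 231.69993426] rack [310.56423074 294.23882057]
TCP in well mm [  1.6  -7.2 189.9]
t 5.7 pos [ 0.63   -0.1602  0.2442] q [ 0.19  0.72  0.04  0.91 -0.02  1.99  1.59] F [-0.1  0.2 -0.2] w 1.003
shift cm (tool axes now) [-0.07 -0.63 13.19]
turn deg [-0.37  0.35  1.15]
shift cm after turn [-0.16 -0.72 13.19]
```

```bash
python3 -m jog '[[[-0.1,-0.7,0,0,0,1.0,8.7],[0,0,3.2,0,0,0,8.7],[0,0,3.2,0,0,0,8.7],[0,0,3.2,0,0,0,8.7],[0,0,1.6,0,0,0,8.7],[0,0,1.6,0,0,0,8.7],[0,0,0,0,0,0,8.7]]]' 25
python3 - <<'E'
from h import *
q=np.array([0.54286559,-0.1473118,0.07578384]); W=wellR(166.9)
s=ctrl.get_state(); print((W.T@(s['position']-q)*1000).round(1)); go(None,graspR(166.9))
E
```

```text
time: 6.4
position: [0.5688, -0.1544, 0.127]
tool_rot: [-0.298, -2.636, -0.069]
ft_force: [0.8, -0.9, -0.0]
grip_width: 0.998
[ 0.3  1.  57.8]
t 6.4 pos [ 0.5688 -0.1544  0.127 ] q [ 0.2   0.64  0.03  1.28 -0.01  1.72  1.58] F [ 0.8 -0.9 -0. ] w 0.998
turn deg [-0.33 -0.09  0.14]
```

```bash
python3 -m jog '[[[0,0,0,0,0,0,0],[0,0,0,0,0,0,0],[0,0,0,0,0,0,0],[0,0,0,0,0,0,0],[0,0,0,0,0,0,0],[0,0,0,0,0,0,0],[0,0,0,0,0,0,0],[0,0,0,0,0,0,0]]]' 25
python3 - <<'E'
from h import *
q=np.array([0.54286559,-0.1473118,0.07578384]); W=wellR(166.9)
s=ctrl.get_state(); print((W.T@(s['position']-q)*1000).round(1)); go(None,graspR(166.9))
E
```

```text
time: 7.2
position: [0.5706, -0.154, 0.1274]
tool_rot: [-0.296, -2.638, -0.069]
ft_force: [-0.1, -0.3, -0.4]
grip_width: 0.356
[-0.9  0.3 59. ]
t 7.2 pos [ 0.5706 -0.154   0.1274] q [ 0.2   0.64  0.03  1.27 -0.01  1.72  1.58] F [-0.1 -0.3 -0.4] w 0.356
turn deg [-0.35  0.02  0.22]
```

```bash
python3 -m jog '[[[0,0,0,0,0,0,0],[0,0,0,0,0,0,0],[0,0,0,0,0,0,0],[0,0,0,0,0,0,0],[0,0,0,0,0,0,0],[0,0,0,0,0,0,0]]]' 25
python3 - <<'E'
from h import *
q=np.array([0.54286559,-0.1473118,0.07578384]); W=wellR(166.9)
s=ctrl.get_state(); print((W.T@(s['position']-q)*1000).round(1)); go(None,graspR(166.9))
E
```

```text
time: 7.8
position: [0.5709, -0.1539, 0.1273]
tool_rot: [-0.296, -2.639, -0.069]
ft_force: [2.7, -0.1, -1.9]
grip_width: 0.159
[-1.2  0.1 59. ]
t 7.8 pos [ 0.5709 -0.1539  0.1273] q [ 0.2   0.64  0.03  1.27 -0.01  1.72  1.58] F [ 2.7 -0.1 -1.9] w 0.159
turn deg [-0.34  0.06  0.23]
```

```bash
python3 -m jog '[[[0,0,0,0,0,0,0],[0,0,-1,0,0,0,0],[0,0,-1.5,0,0,0,0],[0,0,-2,0,0,0,0],[0,0,-2,0,0,0,0],[0,0,0,0,0,0,0],[0,0,0,0,0,0,0]]]' 40
python3 - <<'E'
from h import *
q=np.array([0.54286559,-0.1473118,0.07578384]); W=wellR(166.9)
s=ctrl.get_state(); print((W.T@(s['position']-q)*1000).round(1)); go(None,graspR(166.9))
im=snap('wrist')
np.savez('w3.npz',**{k:np.array(v) for k,v in im.items()})
for l in('caddy_mid','caddy_rack'):
    for d in finder.spot_point(l,'wrist')[:2]: print(l,round(d['conf'],2),(np.array(d['point'])*[480,640]).round(1))
cv2.imwrite('pics/w3c.png',cv2.resize(cv2.cvtColor(im['frame'][80:380,140:500],cv2.COLOR_RGB2BGR),None,fx=2,fy=2,interpolation=cv2.INTER_CUBIC))
E
```

```text
time: 8.5
position: [0.6003, -0.1607, 0.1843]
tool_rot: [-0.296, -2.638, -0.068]
ft_force: [0.3, 0.4, -4.9]
grip_width: 0.156
[ -1.1   0.  123.5]
t 8.5 pos [ 0.6003 -0.1607  0.1843] q [ 0.2   0.67  0.04  1.11 -0.02  1.85  1.58] F [ 0.3  0.4 -4.9] w 0.156
turn deg [-0.36  0.01  0.2 ]
caddy_mid 0.6 [ 35.2 152.8]
caddy_rack 0.57 [ 53.5 173.1]
```

View pics/w3c.png

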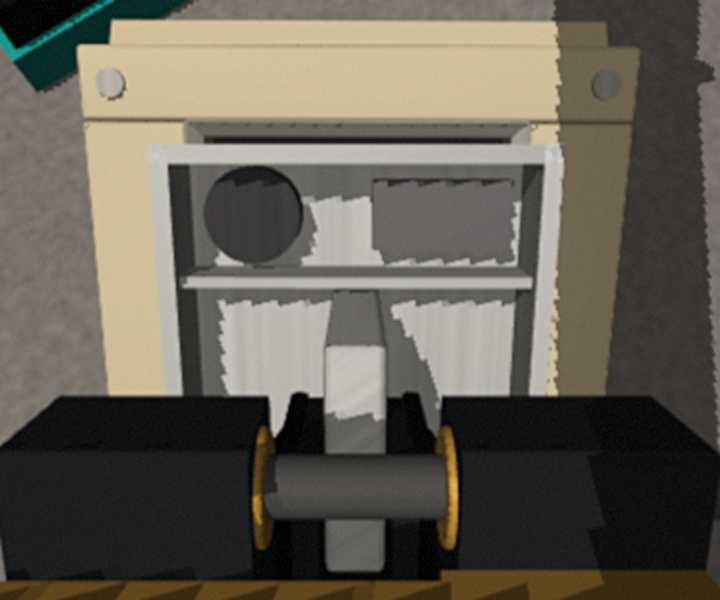

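Lifted: the caddy hangs level above the well, its high wall at (149..563,146) and the rib from (355,346) to (355,571) in the crop. Next is the tool-to-caddy offset.

```bash
cat > fit3.py <<'E'
from h import *
from scipy.optimize import least_squares
im=dict(np.load('w3.npz'))
cv=lambda L:(np.array([c[0] for c in L])/2+[140,80],np.array([c[1] for c in L])/1000)
Uw,Xw=cv([((77,45),(103,100,22)),((638,48),(103,-100,22)),((184,121),(77,62,22)),((533,121),(77,-62,22))])
Uc,Xc=cv([((149,146),(70,55,30)),((563,146),(70,-55,30)),((327,346),(28,7,76)),((383,346),(28,-7,76)),((327,571),(-28,7,76)),((384,571),(-28,-7,76))])
def f(q):
    W=wellR(q[3]*100); o=q[:3]; C=W@R.from_rotvec([0,q[7],q[8]]).as_matrix(); co=o+W@q[4:7]
    return np.concatenate([*(proj(im,W@x+o)-u for x,u in zip(Xw,Uw)),*(proj(im,C@x+co)-u for x,u in zip(Xc,Uc)),[(q[2]-.077)*1000]])
q=least_squares(f,[.543,-.147,.077,1.669,0,0,.06,0,0],x_scale=[.01,.01,.01,.1,.01,.01,.01,.1,.1]).x
W=wellR(q[3]*100); print('well',q[:4].round(4),'caddy off mm',(q[4:7]*1000).round(1),'pitch,yaw deg',np.degrees(q[7:]).round(2))
print(f(q)[:-1].reshape(-1,2).round(1).tolist())
P=np.mean([ctrl.get_state()['position'] for _ in range(5)],0); print('TCP in well mm',(W.T@(P-q[:3])*1000).round(1))
go(None,graspR(q[3]*100))
E
python3 fit3.py
```

```text
well [ 0.5424 -0.1478  0.0764  1.6697] caddy off mm [-1.2 -0.1 63. ] pitch,yaw deg [-0.26  0.28]
[[-1.0, -0.3], [1.8, -1.0], [1.3, 0.3], [-2.2, 0.9], [0.3, 0.1], [-0.2, -0.1], [-2.0, 0.1], [2.1, 0.1], [-0.5, -0.2], [0.3, -0.1]]
TCP in well mm [ -1.2  -0.6 122.1]
t 8.65 pos [ 0.5994 -0.1604  0.1836] q [ 0.2   0.67  0.04  1.11 -0.02  1.85  1.58] F [ 0.2 -0.3 -4.2] w 0.161
turn deg [-0.32 -0.13  0.15]
```

```bash
python3 -m jog '[[[0,0,0,0,0,4,0],[0,0,0,0,0,8,0],[0,0,0,0,0,8,0]]]' 40; python3 -c "
from h import *
go()"
```

```text
time: 8.95
position: [0.5996, -0.1605, 0.184]
tool_rot: [-0.756, -2.542, 0.048]
ft_force: [0.2, -0.3, -4.4]
grip_width: 0.156
t 8.95 pos [ 0.5996 -0.1605  0.184 ] q [ 0.15  0.67  0.11  1.11 -0.05  1.85  1.25] F [ 0.2 -0.3 -4.4] w 0.156
```

```bash
python3 -m jog '[[[0,0,0,0,0,8,0],[0,0,0,0,0,8,0],[0,0,0,0,0,8,0],[0,0,0,0,0,8,0],[0,0,0,0,0,8,0],[0,0,0,0,0,8,0],[0,0,0,0,0,8,0],[0,0,0,0,0,8,0],[0,0,0,0,0,8,0],[0,0,0,0,0,8,0]]]' 40; python3 -m jog '[[[0,0,0,0,0,8,0],[0,0,0,0,0,8,0],[0,0,0,0,0,8,0],[0,0,0,0,0,8,0],[0,0,0,0,0,8,0],[0,0,0,0,0,8,0],[0,0,0,0,0,8,0],[0,0,0,0,0,8,0],[0,0,0,0,0,8,0],[0,0,0,0,0,8,0],[0,0,0,0,0,0,0],[0,0,0,0,0,0,0]]]' 40; python3 - <<'E'
from h import *
q=np.array([0.5424,-0.1478,0.0764]); W=wellR(166.97)
G=graspR(166.97)@np.diag([-1,-1,1]); go(None,G)
P=np.mean([ctrl.get_state()['position'] for _ in range(5)],0); print('TCP in well mm',(W.T@(P-q)*1000).round(1))
im=snap('wrist'); np.savez('w4.npz',**{k:np.array(v) for k,v in im.items()})
cv2.imwrite('pics/w4.png',cv2.cvtColor(im['frame'],cv2.COLOR_RGB2BGR))
E
```

```text
time: 9.95
position: [0.5998, -0.1601, 0.184]
tool_rot: [-2.295, -1.516, 0.478]
ft_force: [0.0, 0.1, -4.2]
grip_width: 0.159
time: 11.15
position: [0.6001, -0.1602, 0.1843]
tool_rot: [-2.981, 0.329, 0.744]
ft_force: [0.0, 0.6, -4.1]
grip_width: 0.155
t 11.15 pos [ 0.6001 -0.1602  0.1843] q [-0.17  0.76  0.71  1.13 -0.35  1.88 -1.32] F [ 0.   0.6 -4.1] w 0.155
turn deg [0.3  0.03 0.36]
TCP in well mm [ -1.5  -0.9 123. ]
```

View pics/w4.png

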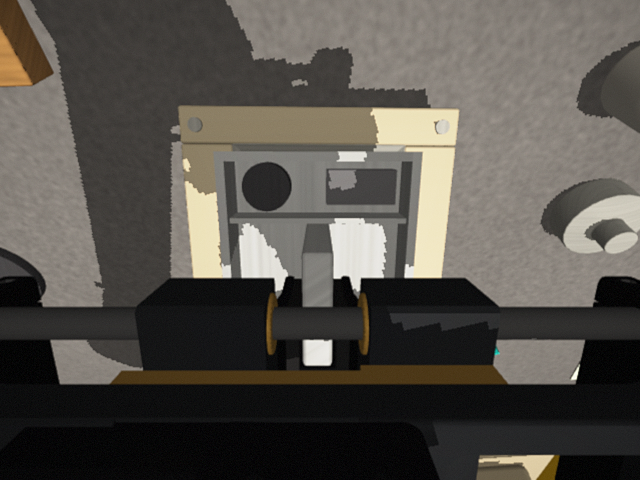

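Turned: the caddy's open end now faces the low edge, so the rack is at the high end. Console low corners are at (180,106) and (459,109); caddy wall corners are at (214,153) and (422,153). I'll fit the remaining offset.

```bash
sed -e 's/w3.npz/w4.npz/' -e 's#/2+\[140,80\]##' -e "s/^Uw,Xw.*/Uw,Xw=cv([((180,106),(-103,-100,22)),((459,109),(-103,100,22))])/" -e "s/^Uc,Xc.*/Uc,Xc=cv([((214,153),(70,55,30)),((422,153),(70,-55,30)),((303,252),(28,7,76)),((332,252),(28,-7,76)),((303,366),(-28,7,76)),((332,366),(-28,-7,76))])/" -e "s/\[(q\[2\]-.077)\*1000\]/[(q[2]-.077)*1000,(q[3]-1.669)*200]/" -e "s/\[:-1\].reshape/[:-2].reshape/" -e "s/@R.from_rotvec(\[0,q/@np.diag([-1,-1,1])@R.from_rotvec([0,q/" fit3.py > fit4.py; python3 fit4.py
```

```text
well [ 0.5406 -0.1491  0.0758  1.6692] caddy off mm [-1.8 -1.6 65.2] pitch,yaw deg [0.41 0.25]
[[-1.0, 0.5], [1.0, 0.1], [-0.0, -0.6], [-1.2, 0.2], [-1.2, 0.1], [2.1, 0.2], [-0.3, 0.0], [0.3, 0.0]]
TCP in well mm [ -2.5  -2.6 124.4]
t 11.2 pos [ 0.6002 -0.1603  0.1845] q [-0.17  0.76  0.71  1.13 -0.35  1.88 -1.32] F [ 0.3  0.9 -4.4] w 0.159
turn deg [-2.0000e-02  4.9000e-01 -1.7962e+02]
```

```bash
python3 -m jog '[[[-0.15,0.14,0,0,0,0,0],[0,0,1.5,0,0,0,0],[0,0,1.5,0,0,0,0],[0,0,1,0,0,0,0],[0,0,0.5,0,0,0,0],[0,0,0.5,0,0,0,0],[0,0,0,0,0,0,0]]]' 40; python3 - <<'E'
from h import *
q=np.array([0.5424,-0.1478,0.0764]); W=wellR(166.97); go()
P=np.mean([ctrl.get_state()['position'] for _ in range(5)],0); print('TCP in well mm',(W.T@(P-q)*1000).round(1))
E
```

```text
time: 11.9
position: [0.5757, -0.1565, 0.1412]
tool_rot: [-2.982, 0.334, 0.744]
ft_force: [-0.4, -0.6, -5.4]
grip_width: 0.157
t 11.9 pos [ 0.5757 -0.1565  0.1412] q [-0.21  0.74  0.71  1.26 -0.34  1.78 -1.31] F [-0.4 -0.6 -5.4] w 0.157
TCP in well mm [ 0.   0.9 73.4]
```

```bash
python3 -m jog '[[[0,0,0.4,0,0,0,0],[0,0,0.4,0,0,0,0],[0,0,0.3,0,0,0,0],[0,0,0,0,0,0,0]]]' 40; python3 - <<'E'
from h import *
q=np.array([0.5424,-0.1478,0.0764]); W=wellR(166.97); go()
L=[ctrl.get_state() for _ in range(5)]
P=np.mean([s['position'] for s in L],0); print('TCP in well mm',(W.T@(P-q)*1000).round(1),'F well',(W.T@np.mean([s['ft_force'] for s in L],0)).round(1))
E
```

```text
time: 12.3
position: [0.5705, -0.1553, 0.1313]
tool_rot: [-2.981, 0.334, 0.745]
ft_force: [-0.6, -0.6, -5.1]
grip_width: 0.158
t 12.3 pos [ 0.5705 -0.1553  0.1313] q [-0.21  0.73  0.71  1.29 -0.34  1.76 -1.31] F [-0.6 -0.6 -5.1] w 0.158
TCP in well mm [ 0.1  1.  62.1] F well [-2.   0.7 -4.7]
```

```bash
python3 -m jog '[[[0,0,0.2,0,0,0,0],[0,0,0.1,0,0,0,0],[0,0,0.1,0,0,0,0],[0,0,0,0,0,0,0],[0,0,0,0,0,0,0]]]' 40; python3 - <<'E'
from h import *
q=np.array([0.5424,-0.1478,0.0764]); W=wellR(166.97); go()
L=[ctrl.get_state() for _ in range(5)]
P=np.mean([s['position'] for s in L],0); print('TCP in well mm',(W.T@(P-q)*1000).round(1),'F well',(W.T@np.mean([s['ft_force'] for s in L],0)).round(1))
E
```

```text
time: 12.8
position: [0.5693, -0.1553, 0.1286]
tool_rot: [-2.982, 0.334, 0.742]
ft_force: [1.6, -1.4, -2.9]
grip_width: 0.154
t 12.8 pos [ 0.5693 -0.1553  0.1286] q [-0.21  0.73  0.71  1.3  -0.34  1.75 -1.31] F [ 1.6 -1.4 -2.9] w 0.154
TCP in well mm [-0.2  1.2 59.2] F well [-3.   1.  -1.6]
```

```bash
python3 -m jog '[[[0,0,0.1,0,0,0,0],[0,0,0.1,0,0,0,0],[0,0,0,0,0,0,0],[0,0,0,0,0,0,0]]]' 40; python3 - <<'E'
from h import *
q=np.array([0.5424,-0.1478,0.0764]); W=wellR(166.97); go()
L=[ctrl.get_state() for _ in range(5)]
P=np.mean([s['position'] for s in L],0); print('TCP in well mm',(W.T@(P-q)*1000).round(1),'F well',(W.T@np.mean([s['ft_force'] for s in L],0)).round(1))
E
```

```text
time: 13.2
position: [0.5692, -0.1557, 0.128]
tool_rot: [-2.984, 0.335, 0.738]
ft_force: [4.7, -2.2, 3.9]
grip_width: 0.155
t 13.2 pos [ 0.5692 -0.1557  0.128 ] q [-0.21  0.73  0.71  1.3  -0.34  1.74 -1.3 ] F [ 4.7 -2.2  3.9] w 0.155
TCP in well mm [-0.3  1.6 58.7] F well [-2.6  1.1  5.8]
```

```bash
python3 -m jog '[[[0,0,0.05,0,0,0,0],[0,0,0,0,0,0,0],[0,0,0,0,0,0,1.6],[0,0,0,0,0,0,2.5],[0,0,0,0,0,0,4],[0,0,0,0,0,0,5],[0,0,0,0,0,0,5],[0,0,0,0,0,0,5]]]' 40; python3 -m jog '[[[0,0,-2,0,0,0,5],[0,0,-3,0,0,0,5],[0,0,-4,0,0,0,5],[0,0,-3,0,0,0,5],[0,0,0,0,0,0,5]]]'; python3 - <<'E'
from h import *
go()
im=snap('wrist'); np.savez('w5.npz',**{k:np.array(v) for k,v in im.items()})
cv2.imwrite('pics/w5c.png',cv2.resize(cv2.cvtColor(im['frame'][60:360,140:500],cv2.COLOR_RGB2BGR),None,fx=2,fy=2,interpolation=cv2.INTER_CUBIC))
E
```

```text
time: 14.0
position: [0.5677, -0.1548, 0.1259]
tool_rot: [-2.982, 0.334, 0.744]
ft_force: [0.0, 0.3, 0.7]
grip_width: 0.532
time: 14.5
position: [0.6249, -0.1681, 0.2354]
tool_rot: [-2.987, 0.334, 0.735]
ft_force: [0.0, 0.1, 0.2]
grip_width: 0.573
t 14.5 pos [ 0.6249 -0.1681  0.2354] q [-0.12  0.79  0.71  0.96 -0.36  2.   -1.33] F [0.  0.1 0.2] w 0.573
```

View pics/w5c.png

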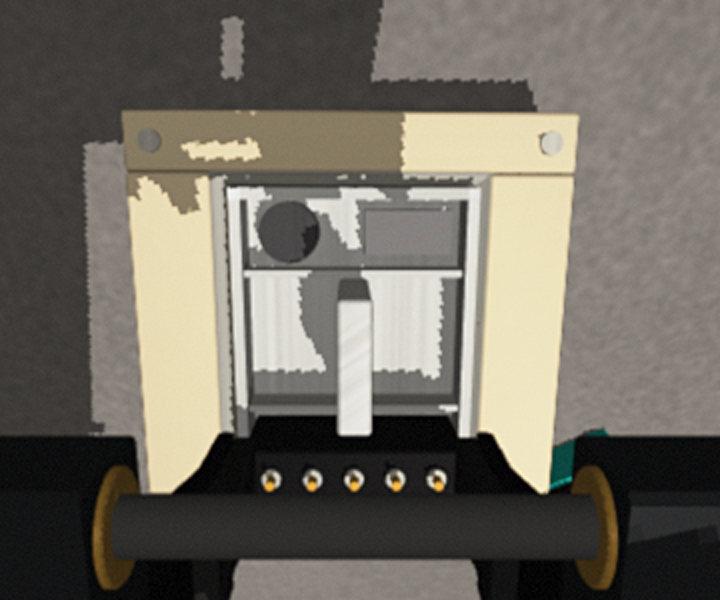

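Seated: the wall-to-rim proportions match the original (0.560 vs 0.557), and the rack is at the high end. Next, untilt, go over to the lamp and measure it.

```bash
cat >> h.py <<'E'
def downR(yaz):
    a=np.radians(yaz); y=np.array([np.cos(a),np.sin(a),0]); z=np.array([0,0,-1.]); return np.column_stack([np.cross(y,z),y,z])
E
python3 - <<'E'
from h import *
go([.60,.32,.42],downR(-30))
E
```

```text
t 14.55 pos [ 0.6238 -0.1678  0.2333] q [-0.12  0.79  0.71  0.97 -0.36  2.   -1.33] F [-0.4 -0.1 -1.1] w 0.577
shift cm (tool axes now) [-20.37 -46.97 -10.61]
turn deg [-17.4   24.08 -71.29]
shift cm after turn [ 41.05 -26.45 -18.67]
```

```bash
python3 -m jog '[[[0,0,0,-1.74,2.41,-7.13,5],[0,0,0,-1.74,2.41,-7.13,5],[0,0,0,-1.74,2.41,-7.13,5],[0,0,0,-1.74,2.41,-7.13,5],[0,0,0,-1.74,2.41,-7.13,5],[0,0,0,-1.74,2.41,-7.13,5],[0,0,0,-1.74,2.41,-7.13,5],[0,0,0,-1.74,2.41,-7.13,5],[0,0,0,-1.74,2.41,-7.13,5],[0,0,0,-1.74,2.41,-7.13,5],[0,0,0,0,0,0,5]]]'; python3 -m jog '[[[0,0,-4.6,0,0,0,5],[0,0,-4.6,0,0,0,5],[0,0,-4.6,0,0,0,5],[0,0,-4.6,0,0,0,5],[0,0,0,0,0,0,5]]]'; python3 -c "
from h import *
go([.47,.20,.42],downR(-30))"
```

```text
time: 15.65
position: [0.6205, -0.1678, 0.2314]
tool_rot: [-2.718, -1.566, 0.003]
ft_force: [-0.2, -0.3, -0.9]
grip_width: 0.574
time: 16.15
position: [0.6249, -0.1676, 0.4223]
tool_rot: [2.719, 1.565, 0.007]
ft_force: [0.2, -0.7, 0.4]
grip_width: 0.571
t 16.15 pos [ 0.6249 -0.1676  0.4223] q [-0.15  0.33  0.54  1.1  -0.17  1.75 -0.19] F [ 0.2 -0.7  0.4] w 0.571
shift cm (tool axes now) [ 24.   -31.86   0.1 ]
turn deg [ 0.31 -0.11 -0.15]
shift cm after turn [ 24.09 -31.8    0.23]
```

```bash
python3 -m jog '[[[3,-4,0,0,0,0,5],[3,-4,0,0,0,0,5],[3,-4,0,0,0,0,5],[3,-4,0,0,0,0,5],[3,-4,0,0,0,0,5],[3,-4,0,0,0,0,5],[3,-4,0,0,0,0,5],[3,-4,0,0,0,0,5],[0,0,0,0,0,0,5],[0,0,0,0,0,0,5]]]'; python3 - <<'E'
from h import *
go()
im=snap('wrist','w6.png'); np.savez('w6.npz',**{k:np.array(v) for k,v in im.items()})
T={c:snap(c) for c in('scene','top')}; T['wrist']=im
for l in('lamp_beam','lamp_ball'):
    rs=[]
    for c in T:
        D=finder.spot_point(l,c)
        for d in D[:1]:
            rs.append(ray(T[c],d['point'])); print(l,c,round(d['conf'],2),(np.array(d['point'])*[480,640]).round(1))
    p,e=tri(rs); print(p.round(4),np.round(e,4))
E
```

```text
time: 17.15
position: [0.4653, 0.2021, 0.4158]
tool_rot: [-2.717, -1.572, 0.007]
ft_force: [0.2, -0.3, 0.4]
grip_width: 0.575
t 17.15 pos [0.4653 0.2021 0.4158] q [-0.68 -0.01  0.22  1.45 -0.    1.71 -0.98] F [ 0.2 -0.3  0.4] w 0.575
lamp_beam scene 0.95 [220.1 418.7]
lamp_beam wrist 0.93 [140.7 323.3]
[0.5097 0.2715 0.2242] [0.0023 0.0023]
lamp_ball scene 0.85 [233.1 456.3]
lamp_ball wrist 0.79 [ 14.8 318.3]
[0.5594 0.3659 0.2194] [0.0007 0.0007]
```

View pics/w6.png

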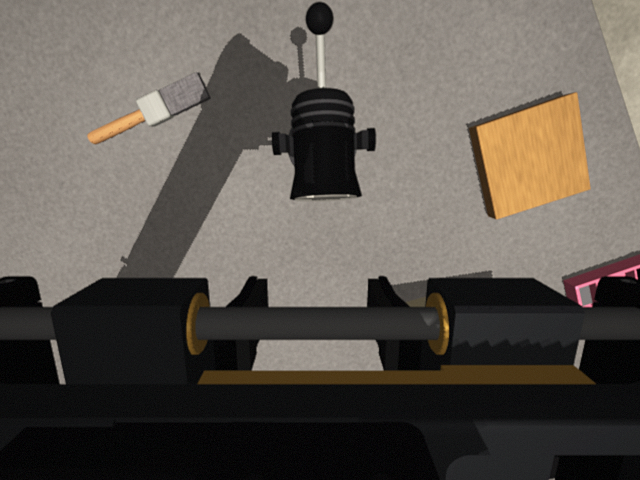

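The wrist view shows the lamp from above: ball at px (319,18), stalk straight down-image, fork knobs at (276,142) and (371,139), so the pivot is at about (324,140). I'll compute the ball position on its sphere about the pivot, and then the goal.

```bash
cat > lamp.py <<'E'
from h import *
im=dict(np.load('w6.npz'))
piv=np.array([.5090,.2710,.220]); mid=np.array([.5597,-.150,.1112])
o,d=ray(im,(140/480,324/640)); print('pivot ray at z.22',(o+d*(.22-o[2])/d[2]).round(4))
def lampdir(b):
    v=b-piv; az=np.degrees(np.arctan2(-v[1],-v[0])); h=np.hypot(v[0],v[1]); al=np.arctan2(v[2],h)-np.arctan2(.03,.1); return az,al,np.linalg.norm(v)
def ball(az,t):
    h=np.array([np.cos(np.radians(az)),np.sin(np.radians(az)),0]); k=np.array([0,0,1.])
    return piv-.1*(h*np.cos(t)-k*np.sin(t))+.03*(h*np.sin(t)+k*np.cos(t))
def target():
    v=mid-piv; return np.degrees(np.arctan2(v[1],v[0])),np.arctan2(-v[2],np.hypot(v[0],v[1]))
if __name__=='__main__':
    o,d=ray(im,(17.5/480,319/640))
    for z in (.205,.212,.219,.226):
        b=o+d*(z-o[2])/d[2]; print(z,b.round(4),np.round(lampdir(b),3))
    print('target',target(),ball(*target()).round(4)); go([.559,.364,.28],downR(-28))
E
python3 lamp.py
```

```text
pivot ray at z.22 [0.5104 0.2695 0.22  ]
0.205 [0.5614 0.3686 0.205 ] [-1.18234e+02 -4.26000e-01  1.12000e-01]
0.212 [0.5603 0.3666 0.212 ] [-1.18197e+02 -3.65000e-01  1.09000e-01]
0.219 [0.5591 0.3646 0.219 ] [-1.18158e+02 -3.01000e-01  1.06000e-01]
0.226 [0.5579 0.3626 0.226 ] [-1.18117e+02 -2.34000e-01  1.04000e-01]
target (np.float64(-83.13307855161567), np.float64(0.2511604969535654)) [0.4983 0.3598 0.2739]
t 17.6 pos [0.4665 0.2    0.4171] q [-0.68 -0.01  0.22  1.45 -0.    1.71 -0.98] F [-0.7  0.2 -0.4] w 0.575
shift cm (tool axes now) [18.83 -0.17 13.71]
turn deg [-0.19 -0.01 -2.08]
shift cm after turn [18.82  0.47 13.71]
```

```bash
python3 -m jog '[[[3.76,0.09,0,0,0,-0.4,5],[3.76,0.09,0,0,0,-0.4,5],[3.76,0.09,0,0,0,-0.4,5],[3.76,0.09,0,0,0,-0.4,5],[3.76,0.09,0,0,0,-0.4,5],[0,0,4,0,0,0,5],[0,0,4,0,0,0,5],[0,0,3,0,0,0,5],[0,0,0,0,0,0,5]]]' 10; python3 - <<'E'
from h import *
go([.5585,.3635,.226],downR(-28))
im=snap('wrist')
for d in finder.spot_point('lamp_ball','wrist')[:2]: print(round(d['conf'],2),(np.array(d['point'])*[480,640]).round(1))
print('pred',proj(im,np.array([.5585,.3635,.223])))
E
```

```text
time: 18.5
position: [0.5596, 0.3613, 0.3013]
tool_rot: [-2.691, -1.616, 0.018]
ft_force: [-0.7, -0.2, -0.1]
grip_width: 0.574
t 18.5 pos [0.5596 0.3613 0.3013] q [-0.74  0.34  0.18  1.27 -0.06  1.54 -1.06] F [-0.7 -0.2 -0.1] w 0.574
shift cm (tool axes now) [ 0.21 -0.14  7.53]
turn deg [-0.45  0.5  -0.02]
shift cm after turn [ 0.14 -0.2   7.53]
0.63 [252.4 313.7]
pred [315.83115862 249.44920935]
```

Network and prediction agree. Now descend and grip.

```bash
python3 -m jog '[[[0.1,-0.15,2.5,0,0,0,5],[0,0,2.5,0,0,0,5],[0,0,1.5,0,0,0,5],[0,0,1,0,0,0,5],[0,0,0,0,0,0,0],[0,0,0,0,0,0,0],[0,0,0,0,0,0,0],[0,0,0,0,0,0,0],[0,0,0,0,0,0,0],[0,0,0,0,0,0,0]]]' 12; python3 -c "
from h import *
go([.5585,.3635,.226],downR(-28))
im=snap('wrist')
cv2.imwrite('pics/w7.png',cv2.cvtColor(im['frame'],cv2.COLOR_RGB2BGR))"
```

```text
time: 19.6
position: [0.5604, 0.3651, 0.233]
tool_rot: [-2.689, -1.617, 0.0]
ft_force: [-1.0, 0.8, 2.0]
grip_width: 0.246
t 19.6 pos [0.5604 0.3651 0.233 ] q [-0.74  0.36  0.17  1.39 -0.06  1.4  -1.06] F [-1.   0.8  2. ] w 0.246
shift cm (tool axes now) [-0.23 -0.09  0.7 ]
turn deg [-0.2  -0.1   0.02]
shift cm after turn [-0.23 -0.1   0.7 ]
```

View pics/w7.png

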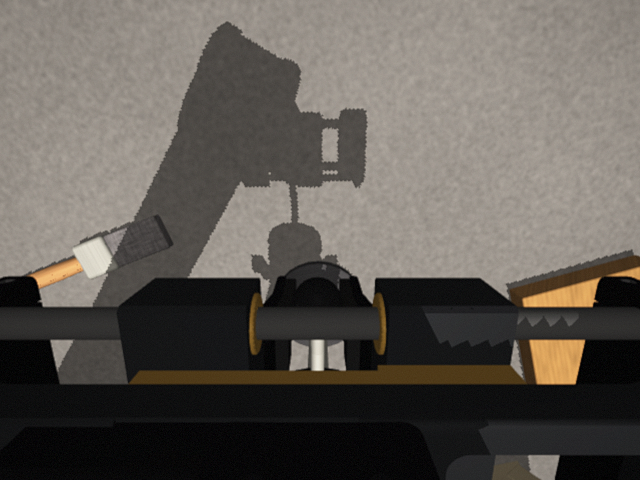

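```bash
python3 - <<'E'
from h import *
im=snap('wrist'); s=ctrl.get_state(); Rt=R.from_rotvec(s['tool_rot']).as_matrix()
print('w',s['grip_width'],s['position'])
for off in [(0,0,.003),(.01,0,.003),(0,0,.013),(.01,0,.013),(.015,0,.003)]: print(off,proj(im,s['position']+Rt@off).round(1))
T=snap('scene')
for c in('wrist','scene'):
    for l in('lamp_ball','lamp_beam'):
        for d in finder.spot_point(l,c)[:1]:
            print(c,l,round(d['conf'],2),(np.array(d['point'])*[480,640]).round(1))
print('scene proj grasp',proj(T,s['position']+Rt@[0,0,.003]))
f=T['frame'][170:290,360:520]; cv2.imwrite('pics/s7.png',cv2.resize(cv2.cvtColor(f,cv2.COLOR_RGB2BGR),None,fx=5,fy=5,interpolation=cv2.INTER_CUBIC))
E
```

```text
w 0.24612402613834997 [0.56043156 0.36509802 0.23278808]
(0, 0, 0.003) [318.1 292.9]
(0.01, 0, 0.003) [318.2 274.4]
(0, 0, 0.013) [318.1 285.7]
(0.01, 0, 0.013) [318.1 268. ]
(0.015, 0, 0.003) [318.2 264.9]
wrist lamp_ball 0.83 [298.9 317.6]
scene lamp_ball 0.82 [230.9 455.2]
scene lamp_beam 0.81 [219.4 419.1]
scene proj grasp [457.01607601 229.79631096]
```

View pics/s7.png

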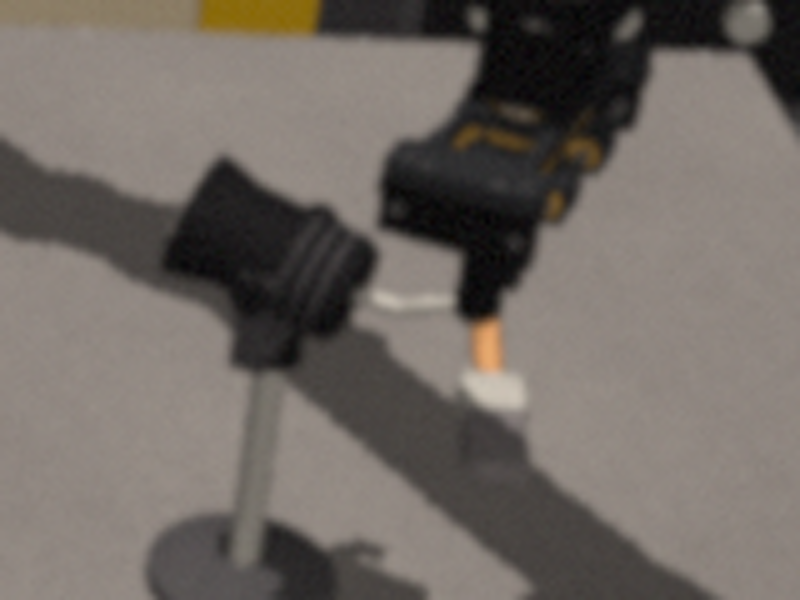

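```bash
python3 - <<'E'
from lamp import *
s=ctrl.get_state(); Rt=R.from_rotvec(s['tool_rot']).as_matrix(); b0=s['position']+Rt@[0,0,.003]
az0,t0,n=lampdir(b0); az1,t1=target(); print(az0,t0,n,'->',az1,t1)
N=12; yaz=np.degrees(np.arctan2(Rt[1,1],Rt[0,1])); step=(az1-az0)/N
for i in range(N):
    f=lambda k:ball(az0+(az1-az0)*k/N,t0+(t1-t0)*k/N)
    D=downR(yaz+step*i); print((D.T@(f(i+1)-f(i))*100).round(2).tolist(),round(-step,2))
print('end TCP',(s['position']+ball(az1,t1)-ball(az0,t0)).round(4))
E
```

```text
pivot ray at z.22 [0.5104 0.2695 0.22  ]
-118.65891660821059 -0.2043381124965552 0.10766078129319576 -> -83.13307855161567 0.2511604969535654
[-0.05, -0.54, -0.39] -2.96
[-0.06, -0.53, -0.39] -2.96
[-0.08, -0.53, -0.39] -2.96
[-0.09, -0.53, -0.39] -2.96
[-0.11, -0.52, -0.38] -2.96
[-0.12, -0.51, -0.38] -2.96
[-0.14, -0.51, -0.37] -2.96
[-0.15, -0.5, -0.37] -2.96
[-0.16, -0.49, -0.36] -2.96
[-0.18, -0.48, -0.36] -2.96
[-0.19, -0.47, -0.35] -2.96
[-0.2, -0.46, -0.34] -2.96
end TCP [0.4999 0.3626 0.2772]
```

```bash
python3 -m jog '[[[-0.05,-0.54,-0.39,0,0,-2.96,0],[-0.06,-0.53,-0.39,0,0,-2.96,0],[-0.08,-0.53,-0.39,0,0,-2.96,0],[-0.09,-0.53,-0.39,0,0,-2.96,0],[-0.11,-0.52,-0.38,0,0,-2.96,0],[-0.12,-0.51,-0.38,0,0,-2.96,0]]]' 15; python3 -m jog '[[[-0.14,-0.51,-0.37,0,0,-2.96,0],[-0.15,-0.5,-0.37,0,0,-2.96,0],[-0.16,-0.49,-0.36,0,0,-2.96,0],[-0.18,-0.48,-0.36,0,0,-2.96,0],[-0.19,-0.47,-0.35,0,0,-2.96,0],[-0.2,-0.46,-0.34,0,0,-2.96,0],[0,0,0,0,0,0,0],[0,0,0,0,0,0,0]]]' 15
python3 - <<'E'
from lamp import *
go([.4999,.3626,.2772],downR(7))
rs=[];T={c:snap(c) for c in('scene','top','wrist')}
for c in T:
  for l in('lamp_ball','lamp_beam'):
    for d in finder.spot_point(l,c)[:1]:
        print(c,l,round(d['conf'],2),(np.array(d['point'])*[480,640]).round(1))
        if l=='lamp_ball': rs.append(ray(T[c],d['point']))
b,e=tri(rs); print(b,e,lampdir(b),target())
E
```

```text
time: 20.55
position: [0.5308, 0.3702, 0.2545]
tool_rot: [-2.409, -2.015, -0.001]
ft_force: [2.9, 2.2, -2.6]
grip_width: 0.223
time: 21.35
position: [0.5006, 0.3614, 0.2765]
tool_rot: [-2.072, -2.358, 0.002]
ft_force: [0.2, 0.6, 1.0]
grip_width: 0.006
pivot ray at z.22 [0.5104 0.2695 0.22  ]
t 21.35 pos [0.5006 0.3614 0.2765] q [-0.73  0.23  0.08  1.46 -0.02  1.46 -0.52] F [0.2 0.6 1. ] w 0.006
shift cm (tool axes now) [ 0.13 -0.05 -0.07]
turn deg [-0.15 -0.07  0.41]
shift cm after turn [ 0.13 -0.05 -0.07]
scene lamp_ball 0.81 [216.1 458.4]
scene lamp_beam 0.72 [221.2 419.7]
top lamp_ball 0.8 [258.5 158.6]
top lamp_beam 0.84 [263.4 209.5]
wrist lamp_ball 0.76 [270.2 358.8]
[0.52004375 0.37079208 0.24861745] [np.float64(0.0016318495304136823), np.float64(0.0032730325089530407), np.float64(0.00311371712488047)] (np.float64(-96.31508954252638), np.float64(-0.013789337278938663), np.float64(0.10440010026566016)) (np.float64(-83.13307855161567), np.float64(0.2511604969535654))
```

The ball slipped out halfway: it now sits at (0.520,0.371,0.249), beam az −96°, tilt ≈0. I'll regrip it deeper.

```bash
python3 -m jog '[[[0,0,-3,0,0,0,5],[0,0,-3,0,0,6.5,5],[0,0,0,0,0,6.5,5],[0,0,0,0,0,0,5],[0,0,0,0,0,0,5],[0,0,0,0,0,0,5]]]' 25; python3 -c "
from h import *
go([.520,.371,.247],downR(-6))"
```

```text
time: 22.4
position: [0.5, 0.3617, 0.3359]
tool_rot: [-2.321, -2.113, 0.004]
ft_force: [-0.2, -0.1, -0.2]
grip_width: 0.467
t 22.4 pos [0.5    0.3617 0.3359] q [-0.75  0.22  0.1   1.35 -0.03  1.57 -0.74] F [-0.2 -0.1 -0.2] w 0.467
shift cm (tool axes now) [1.11 1.95 8.88]
turn deg [-0.25 -0.01  0.63]
shift cm after turn [1.13 1.9  8.89]
```

```bash
python3 -m jog '[[[1.11,1.95,0,0,0,0.6,5],[0,0,3,0,0,0,5],[0,0,2,0,0,0,5],[0,0,0,0,0,0,5]]]'; python3 - <<'E'
from h import *
go([.520,.371,.247],downR(-6)); im=snap('wrist'); b=np.array([.52,.371,.2486])
for d in finder.spot_point('lamp_ball','wrist')[:1]: print(round(d['conf'],2),(np.array(d['point'])*[480,640]).round(1),proj(im,b)[::-1])
E
```

```text
time: 22.8
position: [0.519, 0.37, 0.2824]
tool_rot: [-2.332, -2.099, 0.014]
ft_force: [-0.9, 0.5, 0.6]
grip_width: 0.573
t 22.8 pos [0.519  0.37   0.2824] q [-0.74  0.28  0.1   1.39 -0.03  1.49 -0.74] F [-0.9  0.5  0.6] w 0.573
shift cm (tool axes now) [0.12 0.12 3.54]
turn deg [-0.49  0.23 -0.01]
shift cm after turn [0.11 0.08 3.54]
0.67 [273.2 324.2] [271.36367181 320.33186941]
```

```bash
python3 -m jog '[[[0,0.2,1.8,0,0,0,5],[0,0,1.8,0,0,0,5],[0,0,0.3,0,0,0,5],[0,0,0,0,0,0,5],[0,0,0,0,0,0,0],[0,0,0,0,0,0,0],[0,0,0,0,0,0,0],[0,0,0,0,0,0,0],[0,0,0,0,0,0,0],[0,0,0,0,0,0,0]]]' 30; python3 - <<'E'
from lamp import *
s=ctrl.get_state(); go([.520,.371,.247],downR(-6)); im=snap('wrist')
for d in finder.spot_point('lamp_ball','wrist')[:1]: print(round(d['conf'],2),(np.array(d['point'])*[480,640]).round(1))
az0,t0=-96.3,-.014; az1,t1=target(); Rt=R.from_rotvec(s['tool_rot']).as_matrix(); yaz=np.degrees(np.arctan2(Rt[1,1],Rt[0,1]))
N=10; step=(az1-az0)/N
for i in range(N):
    f=lambda k:ball(az0+(az1-az0)*k/N,t0+(t1-t0)*k/N)
    D=downR(yaz+step*i); print((D.T@(f(i+1)-f(i))*100).round(2).tolist(),round(-step,2))
E
```

```text
time: 23.9
position: [0.5231, 0.3712, 0.2485]
tool_rot: [-2.334, -2.099, -0.001]
ft_force: [1.3, 0.3, 1.7]
grip_width: 0.264
pivot ray at z.22 [0.5104 0.2695 0.22  ]
t 23.9 pos [0.5231 0.3712 0.2485] q [-0.74  0.29  0.1   1.44 -0.03  1.41 -0.74] F [1.3 0.3 1.7] w 0.264
shift cm (tool axes now) [-0.05 -0.31  0.15]
turn deg [-0.09 -0.14 -0.08]
shift cm after turn [-0.05 -0.31  0.15]
0.86 [297.9 317.2]
[-0.08, -0.23, -0.27] -1.32
[-0.09, -0.23, -0.26] -1.32
[-0.1, -0.23, -0.26] -1.32
[-0.1, -0.22, -0.26] -1.32
[-0.11, -0.22, -0.26] -1.32
[-0.12, -0.22, -0.25] -1.32
[-0.12, -0.22, -0.25] -1.32
[-0.13, -0.21, -0.25] -1.32
[-0.14, -0.21, -0.24] -1.32
[-0.14, -0.21, -0.24] -1.32
```

```bash
python3 -m jog '[[[-0.08,-0.26,-0.27,0,0,-1.5,0],[-0.09,-0.26,-0.26,0,0,-1.5,0],[-0.1,-0.26,-0.26,0,0,-1.5,0],[-0.1,-0.26,-0.26,0,0,-1.5,0],[-0.11,-0.26,-0.26,0,0,-1.5,0],[0,0,0,0,0,0,0]]]' 30; python3 -c "
from h import *
go()"
```

```text
time: 24.6
position: [0.5088, 0.367, 0.2617]
tool_rot: [-2.19, -2.248, 0.001]
ft_force: [2.2, 1.7, 1.2]
grip_width: 0.267
t 24.6 pos [0.5088 0.367  0.2617] q [-0.73  0.26  0.09  1.46 -0.03  1.43 -0.62] F [2.2 1.7 1.2] w 0.267
```

```bash
python3 -m jog '[[[-0.12,-0.24,-0.25,0,0,-1.4,0],[-0.12,-0.24,-0.25,0,0,-1.4,0],[-0.13,-0.23,-0.25,0,0,-1.4,0],[-0.14,-0.23,-0.24,0,0,-1.4,0],[-0.14,-0.22,-0.24,0,0,-1.4,0],[0,0,0,0,0,0,0]]]' 30; cat > chk.py <<'E'
from lamp import *
go()
for l in('lamp_ball',):
    rs=[];T={c:snap(c) for c in('scene','top','wrist')}
    for c in T:
        for d in finder.spot_point(l,c)[:1]:
            print(c,l,round(d['conf'],2),(np.array(d['point'])*[480,640]).round(1)); rs.append(ray(T[c],d['point']))
    b,e=tri(rs); print('ball',b.round(4),np.round(e,4)); az,t,n=lampdir(b); print('az,tilt,r',az,t,n,'target',target())
    h=np.array([np.cos(np.radians(az)),np.sin(np.radians(az)),0]);k=np.array([0,0,1.])
    x=h*np.cos(t)-k*np.sin(t); z=h*np.sin(t)+k*np.cos(t); M=np.column_stack([x,np.cross(z,x),z]); print('mid in beam mm',(M.T@(mid-piv)*1000).round(1))
E
python3 chk.py
```

```text
time: 25.2
position: [0.4979, 0.3591, 0.2739]
tool_rot: [-2.049, -2.377, 0.002]
ft_force: [1.4, 1.4, 0.6]
grip_width: 0.261
pivot ray at z.22 [0.5104 0.2695 0.22  ]
t 25.2 pos [0.4979 0.3591 0.2739] q [-0.73  0.22  0.07  1.47 -0.02  1.45 -0.51] F [1.4 1.4 0.6] w 0.261
scene lamp_ball 0.66 [203.  454.8]
top lamp_ball 0.77 [266.8 157.9]
wrist lamp_ball 0.66 [298.  318.2]
ball [0.4976 0.3621 0.2759] [0.002  0.0028 0.0028]
az,tilt,r -82.86856684001268 0.25533283130482426 0.10743674549943083 target (np.float64(-83.13307855161567), np.float64(0.2511604969535654))
mid in beam mm [437.8  -2.    1.8]
```

```bash
python3 -m jog '[[[0,0,0,0,0,0,2.8],[0,0,0,0,0,0,3.4],[0,0,0,0,0,0,4],[0,0,0,0,0,0,5],[0,0,0,0,0,0,5],[0,0,-2,0,0,0,5],[0,0,-3,0,0,0,5],[0,0,-4,0,0,0,5],[0,0,-4,0,0,0,5],[0,0,0,0,0,0,5]]]' 30; python3 chk.py; python3 -c "
from h import *
go([.42,.25,.42])"
```

```text
time: 26.5
position: [0.5002, 0.3603, 0.41]
tool_rot: [-2.052, -2.377, -0.016]
ft_force: [0.6, 0.0, 0.3]
grip_width: 0.574
pivot ray at z.22 [0.5104 0.2695 0.22  ]
t 26.5 pos [0.5002 0.3603 0.41  ] q [-0.73  0.22  0.08  1.21 -0.02  1.7  -0.51] F [0.6 0.  0.3] w 0.574
scene lamp_ball 0.59 [203.2 456.3]
top lamp_ball 0.63 [263.4 161.3]
wrist lamp_ball 0.79 [236.3 315.2]
ball [0.5007 0.361  0.275 ] [0.0044 0.0045 0.0045]
az,tilt,r -84.74006992599178 0.25492257073355945 0.10582892006450473 target (np.float64(-83.13307855161567), np.float64(0.2511604969535654))
mid in beam mm [437.6  11.9   1.6]
t 26.8 pos [0.4983 0.3591 0.4015] q [-0.73  0.23  0.08  1.22 -0.02  1.7  -0.51] F [ 0.1  0.3 -0.5] w 0.576
shift cm (tool axes now) [-9.64 -9.35 -1.81]
```

```bash
python3 -m jog '[[[-4.2,0,0,0,0,0,5],[-4.2,0,0,0,0,0,5],[-4.2,0,0,0,0,0,5],[-4.2,0,0,0,0,0,5],[0,0,0,0,0,0,5],[0,0,0,0,0,0,5]]]'; python3 - <<'E'
from h import *
go(); im=snap('wrist'); np.savez('w8.npz',**{k:np.array(v) for k,v in im.items()}); T=snap('scene')
a=cv2.cvtColor(im['frame'],cv2.COLOR_RGB2BGR)[0:250,150:490]; b=cv2.cvtColor(T['frame'],cv2.COLOR_RGB2BGR)[180:380,150:490]
cv2.imwrite('pics/fin.png',np.vstack([cv2.resize(a,(408,300)),cv2.resize(b,(510,300))[:, :408]]) if 0 else np.hstack([cv2.resize(a,(400,294)),cv2.resize(b,(400,294))]))
for n,c,I in (('ball','wrist',im),('ball','scene',T)):
    for d in finder.spot_point('lamp_ball',c)[:1]: print(c,round(d['conf'],2),(np.array(d['point'])*[480,640]).round(1))
E
```

```text
time: 27.4
position: [0.5232, 0.192, 0.4023]
tool_rot: [-2.053, -2.373, 0.002]
ft_force: [-0.0, 0.5, 0.5]
grip_width: 0.574
t 27.4 pos [0.5232 0.192  0.4023] q [-0.56  0.1   0.18  1.37 -0.02  1.68 -0.24] F [-0.   0.5  0.5] w 0.574
wrist 0.79 [ 14.1 313.5]
scene 0.94 [203.1 455.2]
```

View pics/fin.png

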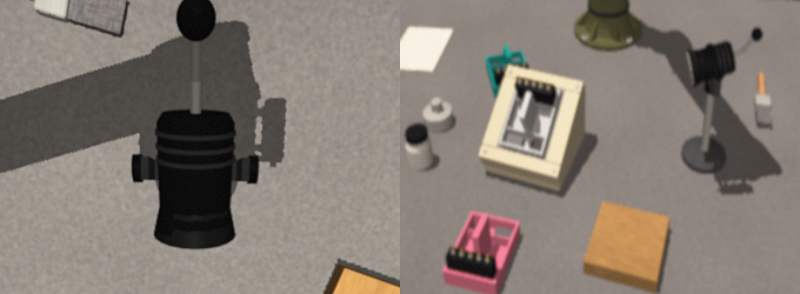

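The left view shows the lamp from above: ball at px (316.6,14.5), knobs at (268,142) and (364,144). The right view shows the caddy seated with its rack at the high end and the bystanders in place. I'll compute the pointing from these.

```bash
python3 - <<'E'
from lamp import *
im=dict(np.load('w8.npz'))
def at(u,v,z):
    o,d=ray(im,(v/480,u/640)); return o+d*(z-o[2])/d[2]
a,b=at(268.2,142,.22),at(364.2,143.7,.22); print('knobs',a.round(4),b.round(4),'mid',((a+b)/2).round(4),'beam az from knobs',np.degrees(np.arctan2(*(b-a)[1::-1]))-90, np.degrees(np.arctan2(*(a-b)[1::-1]))-90)
p=(a+b)/2
for z in(.268,.272,.276):
    B=at(316.6,14.5,z); v=B-p; print(z,B.round(4),'az',np.degrees(np.arctan2(-v[1],-v[0])),'h',np.hypot(*v[:2]),'model h',[round(.1*np.cos(t)-.03*np.sin(t),4) for t in (.2,.25,.3)])
v=mid-p; print('target az',np.degrees(np.arctan2(v[1],v[0])))
E
```

```text
pivot ray at z.22 [0.5104 0.2695 0.22  ]
knobs [0.4641 0.2642 0.22  ] [0.5548 0.2759 0.22  ] mid [0.5094 0.2701 0.22  ] beam az from knobs -82.6470131146147 -262.64701311461465
0.268 [0.4968 0.3604 0.268 ] az -82.06834809877732 h 0.09119360728020202 model h [np.float64(0.092), np.float64(0.0895), np.float64(0.0867)]
0.272 [0.4971 0.359  0.272 ] az -82.08612167170251 h 0.08982496362047578 model h [np.float64(0.092), np.float64(0.0895), np.float64(0.0867)]
0.276 [0.4973 0.3577 0.276 ] az -82.10444524732014 h 0.08845632887196136 model h [np.float64(0.092), np.float64(0.0895), np.float64(0.0867)]
target az -83.17454978744121
```

```bash
python3 -c "
from bench import close_job,ctrl
s=ctrl.get_state(); print(s['time'],s['ft_force'])
print(close_job())"
```

```text
27.6 [-0.08893123 -0.12540235  0.03499978]
the job is handed in; nothing more can be done
None
```

I turned the caddy round and seated it, aimed the lamp at its middle, and handed the job in at 27.6 s. No verdict is reported, so success rests on my own measurements.

**Caddy:** I lifted it about 63 mm, gave it half a turn and lowered it in hand. It met the floor at the original grasp height (58.7 mm against 59 mm) with about 6 N upward while still gripped. The pictures afterwards show the rack at the high end. The wall-to-rim proportions match the start (0.560 against 0.557), so I take it as fully home.

**Lamp:** On the first try the ball slipped out of the fingers about halfway. I gripped it again deeper and finished the swing, and it held this time.

| Check | Beam azimuth | Tilt | Expected miss at the caddy |
|---|---|---|---|
| Target | −83.1° | 0.251 rad | – |
| Networks, after letting go | −84.7° | 0.255 rad | about 12 mm sideways |
| Clear wrist view, after letting go | −82.1° to −82.6° | about 0.25 rad | about 4–8 mm sideways |

The two checks after letting go disagree by about 2°, but both are inside the 30 mm limit.

**Bystanders:** They look undisturbed in the last pictures, though I did not measure their positions again. At hand-in the gripper was clear of everything and the wrist force was about 0.2 N.

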